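# Find the offcut hatch that rocks and push it open

### The arm

A 6-joint arm with a two-finger parallel gripper is mounted at the origin on the work surface. World frame = base frame: x ahead of the robot, y to its left, z up, the work surface at z = 0. Lengths are in m, angles in rad, forces in N, time in s.
With the tool pointing down it reaches from about 0.35 to 0.975 m from the base axis. Payload 17.4 kg.
Tool frame: the origin (TCP) lies on the mounting face of the last link; the fingertips stand 173 mm ahead of it and the grasp point (between the pads) lies 155 mm ahead of it; z points along the fingers, y is the line along which they close (so a half turn about z gives the same grasp; the last joint's range is limited). The gripper opens to 85 mm and grips with 20 to 120 N. Pads are 22 mm wide; open, the fingers measure 114 mm over their backs; the gripper's body (76 mm by 85 mm) begins 54 mm behind the grasp point. The pads swing forward as they close: fully open they stand 13 mm farther back than shut.
Start: joints at [1.242, 0.116, 1.442, -0, 1.584, -0.038], TCP at [0.194, 0.647, 0.405] pointing down, gripper open.
Joint ranges: [-2.83, 2.83], [-0.83, 2.19], [0.07, 2.5], [-1.14, 4.28], [0.01, 3], [-2.97, 2.97]. Speed limits (rad/s): [1.89, 1.89, 2.22, 3.14, 3.14, 3.14].

### API

Orientations are given as [roll, pitch, yaw] about the fixed x, y, z axes, in that order (R = Rz(yaw) Ry(pitch) Rx(roll)).
In Python, from cell import ctrl gives the robot as it stands.
- The arm moves only by the shell command python3 -m jog 'ROWS'. ROWS is JSON, a list that holds one entry, the list of rows, each a list of 7 numbers: the shift along the tool's x, y, z normalised to -1 to 1, where 1 is 0.1 m, then the turn, a rotation vector about the tool's x, y, z normalised to -1 to 1, where 1 is 4 degrees, then the opening, from 0 (shut) to 1 (fully open). In form: [[[x, y, z, wx, wy, wz, jaw], ...]]. A call has 1 to 20 rows; each row shifts and turns the commanded pose from where the row before left it, along the tool's axes as they then stand; what a row does not reach is not made up. A row lasts 1/10 s, in which the tool goes at most 50 mm and 8.59 degrees, less where a joint would pass 70% of its speed; a pose out of reach is approached as far as the arm can. A call with a number of a shift or a turn outside -1 to 1 is refused whole. A call with a gripper value outside its range is refused whole. The fingers move at their own pace and stop on an object; the grip force is fixed at half the most. Time passes only in rows, so rows that do not move let the fingers close. It gives the time, the measured TCP pose, the force, the opening and the grip force at its end, in the units of the state.
- ctrl.observe(): the state, without advancing time (a new reading comes with each control period).
- ctrl.camera(name): name is "scene" or "top" or "wrist"; returns (picture, depth): 400x640x3 uint8, red, green, blue; 400x640 float32, m along the optical axis (not along the pixel's ray), 0 where there is no reading.
- ctrl.camera_info(name): a dict with "K" (3x3 intrinsics, pixels), "distortion" ([k1, k2, p1, p2, k3] as OpenCV has them; the pictures are not rectified), "R" (3x3) and "t" (3): a world point X has camera coordinates R X + t. Camera axes: x right, y down, z forward; pixel columns grow to the right and rows downward; lengths in m; the calibration is good to about 2 mm. A picture is of the moment at which its call begins: read the wrist's pose just before it. camera_info takes no time and is no camera call; for the wrist camera it gives the pose at the moment of the call.
- ctrl.finish_job(): hands the job in; it is judged then, once.
The state is a dict: "time_s": time; "qpos": joint angles; "qvel": joint speeds; "effort": joint torques, N m; "ee_pos": TCP position; "orientation": TCP orientation; "contact_force": force on the tool from outside, world axes, zero at the start; "wrist_torque": the same for the moment, N m; "opening": finger opening in m; "finger_force": force on a finger pad.
Only numpy, scipy, OpenCV 4.12 (cv2) and the standard library are available. Lean on these libraries where they do the work, as an engineer would, in place of code of your own. Each camera call takes 0.05 s, during which the arm holds its last target. There are 200 camera calls.

### The job

Three compartments of the plywood offcut box are packed full and hold their panels solid; one is nearly empty. Press gently on the orange dots of the panels to find the one that rocks, then push that panel down at its dotted half until it stands open steeper than 45 degrees, and leave it open, ready for offcuts. Do not force the solid panels, and leave the glue jar, wood offcut, hammer and screwdriver where they lie.

Things in the scene. Friction and masses are not known exactly. Their poses are not given: they have to be found in the camera images.
- hatchbox: fixed brown wooden box, x -92 to +158, y -235 to +235, 112 mm high. Origin on the bench below the middle of the row of four panels; x away from the robot, y along the row. Under each panel a hidden compartment, 126 (x) x 98 (y) x 102 mm deep: filled with wood up to the panel, or (one) with only a 20 mm piece on its floor. Behind the panels a shelf strip at the same height.
- flap1 (a joint): identical plywood panel 1, 120 (box x) x 92 (box y) x 12 mm, its middle at box y = 165 mm. rad: 0 = flat and flush; grows as the robot-side half goes down, to a stop at 1.05; least -0.06. Pivots along box y through its middle (box x = 0), 6 mm below its top. If its compartment is full it gives under 2 mm; the free one yields to about 2 N on its dot and stays where left.
- flap2 (a joint): identical plywood panel 2, 120 (box x) x 92 (box y) x 12 mm, its middle at box y = 55 mm. rad: 0 = flat and flush; grows as the robot-side half goes down, to a stop at 1.05; least -0.06. Pivots along box y through its middle (box x = 0), 6 mm below its top. If its compartment is full it gives under 2 mm; the free one yields to about 2 N on its dot and stays where left.
- flap3 (a joint): identical plywood panel 3, 120 (box x) x 92 (box y) x 12 mm, its middle at box y = -55 mm. rad: 0 = flat and flush; grows as the robot-side half goes down, to a stop at 1.05; least -0.06. Pivots along box y through its middle (box x = 0), 6 mm below its top. If its compartment is full it gives under 2 mm; the free one yields to about 2 N on its dot and stays where left.
- flap4 (a joint): identical plywood panel 4, 120 (box x) x 92 (box y) x 12 mm, its middle at box y = -165 mm. rad: 0 = flat and flush; grows as the robot-side half goes down, to a stop at 1.05; least -0.06. Pivots along box y through its middle (box x = 0), 6 mm below its top. If its compartment is full it gives under 2 mm; the free one yields to about 2 N on its dot and stays where left.
- flap1_mark (a point): orange dot, 22 mm across, on top of panel 1, on its robot-side half: 40 mm from the pivot line, 20 mm from the panel's robot-side edge, half way across it. Origin at the dot's centre on the top face (z = 112 mm while flat); it tips with the panel.
- flap2_mark (a point): orange dot, 22 mm across, on top of panel 2, on its robot-side half: 40 mm from the pivot line, 20 mm from the panel's robot-side edge, half way across it. Origin at the dot's centre on the top face (z = 112 mm while flat); it tips with the panel.
- flap3_mark (a point): orange dot, 22 mm across, on top of panel 3, on its robot-side half: 40 mm from the pivot line, 20 mm from the panel's robot-side edge, half way across it. Origin at the dot's centre on the top face (z = 112 mm while flat); it tips with the panel.
- flap4_mark (a point): orange dot, 22 mm across, on top of panel 4, on its robot-side half: 40 mm from the pivot line, 20 mm from the panel's robot-side edge, half way across it. Origin at the dot's centre on the top face (z = 112 mm while flat); it tips with the panel.
- glue: loose glue jar with orange cap, 40 mm across, 55 mm tall, standing on the shelf strip; origin under its centre. Leave alone.
- offcut: loose pale wood offcut, 30 x 70 x 22 mm, on the shelf strip; origin under its centre. Leave alone.
- hammer: loose hammer lying on the bench beside the box's -y end, along its own x; origin in its handle's line, at bench height. Leave alone.
- driver: loose screwdriver lying on the bench beside the box's +y end, along its own x; origin in its line, at bench height. Leave alone.

How it is judged:
By the outcome, as a careful person would: the job done as asked, in the order asked, and still so for the second after the job is handed in, with the robot touching nothing.
It also fails if it takes over 48 s, if anything falls off the work surface, if the arm or the gripper's body presses on something with over 40 N, if the wrist force passes 120 N, or if a joint passes its speed limit or range.

## Working session

There is one attempt and no reset: what is moved stays moved. The work goes in short steps, Python scripts to look and compute and a shell command to move; the robot and the scene stay as the last step left them, time stands still between calls to the robot, and variables do not carry over. Pictures are saved under pics/ and viewed, at most 10 in all, crops included, and the job is handed in when it is done.

```bash
mkdir -p pics; ls; python3 - <<'E'
from cell import ctrl
import cv2,numpy as np
for n in ["top","scene"]:
    im,d=ctrl.camera(n); cv2.imwrite(f"pics/{n}1.png",im[:,:,::-1]); np.savez(f"{n}1.npz",im=im,d=d,**{k:np.array(v) for k,v in ctrl.camera_info(n).items() if k in("K","R","t","distortion")})
s=ctrl.observe(); print(s)
E
```

```text
pics
{'time_s': 0.1, 'qpos': array([ 1.24217468e+00,  1.16415680e-01,  1.44218602e+00, -3.37462206e-05,
        1.58401882e+00, -3.77707246e-02]), 'qvel': array([-0.00169892,  0.00074992, -0.00248953, -0.00043153, -0.00074397,
       -0.00181383]), 'effort': array([ 3.83185994e-03, -7.33676219e+01, -6.33772230e+01,  1.43360667e-04,
        5.46350959e-03, -3.32059449e-05]), 'ee_pos': array([0.19356279, 0.64665603, 0.4040587 ]), 'orientation': array([-3.14056424e+00, -5.09457863e-06,  2.85074130e+00]), 'contact_force': array([-0.19109145, -0.20295553,  0.00517113]), 'wrist_torque': array([ 0.04684457, -0.04307087, -0.01746997]), 'finger_force': 0.0, 'opening': 0.08519232822052837}
```

View pics/top1.png

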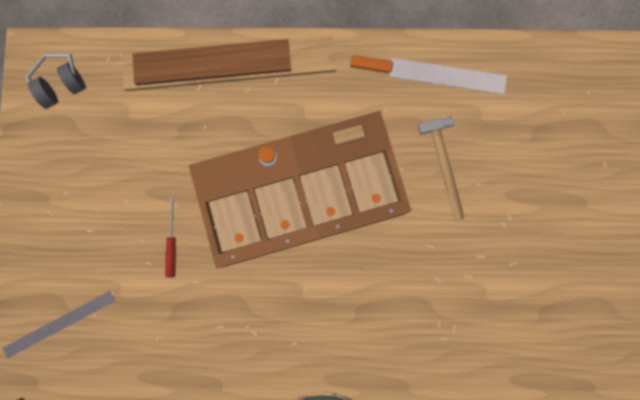

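View pics/scene1.png

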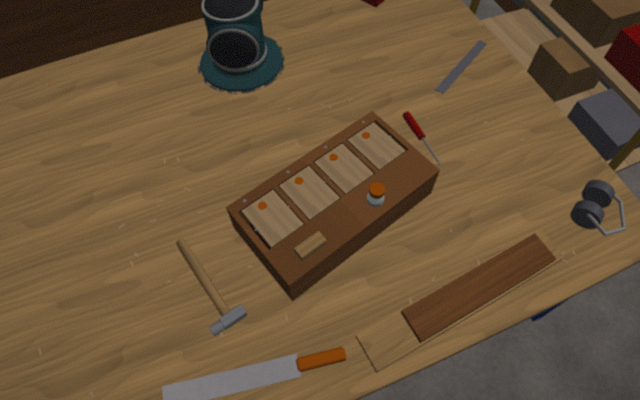

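The top view shows the box tilted, with panel dots near pixels (239,238), (285,225), (331,212) and (376,198). The jar is at (267,156). The scene view agrees. Next I'll locate the dots.

```bash
cat > h.py <<'E'
import numpy as np,cv2
from cell import ctrl
def toplane(px,K,D,R,t,z=0.112):
    p=cv2.undistortPoints(np.array(px,float).reshape(-1,1,2),K,D).reshape(-1,2)
    r=np.c_[p,np.ones(len(p))]@R; c=-R.T@t
    return c+r*((z-c[2])/r[:,2])[:,None]
def dots(im,approx,w=9):
    o=[]
    hsv=cv2.cvtColor(im,cv2.COLOR_RGB2HSV)
    m=cv2.inRange(hsv,(3,150,120),(16,255,255))
    for u,v in approx:
        ys,xs=np.nonzero(m[v-w:v+w+1,u-w:u+w+1]); o.append((xs.mean()+u-w,ys.mean()+v-w)); print(len(xs),end=' ')
    return o
E
python3 - <<'E'
from h import *
P={}
for n,a in [("top",[(239,238),(285,225),(331,212),(376,198)]),("scene",[(366,135),(343-17+1-28+28,153),(299,181),(262,206)])]:
    f=np.load(n+"1.npz"); P[n]=toplane(dots(f["im"],a),f["K"],f["distortion"],f["R"],f["t"]); print(n,P[n].round(4))
s=(P["top"]+P["scene"])/2 
d=P["top"][0]-P["top"][3]; yaw=np.arctan2(d[1],d[0])-np.pi/2; print("yaw",yaw,np.linalg.norm(d),ctrl.observe()["orientation"])
d=P["scene"][0]-P["scene"][3];print(np.arctan2(d[1],d[0])-np.pi/2)
E
```

```text
55 53 55 54 top [[ 0.5151  0.1971  0.112 ]
 [ 0.5462  0.0916  0.112 ]
 [ 0.5779 -0.014   0.112 ]
 [ 0.6098 -0.1196  0.112 ]]
44 45 50 57 scene [[ 0.5156  0.1974  0.112 ]
 [ 0.547   0.0911  0.112 ]
 [ 0.5786 -0.0139  0.112 ]
 [ 0.6102 -0.1193  0.112 ]]
yaw 0.2905827570031243 0.33049032566108766 [-3.14056424e+00 -5.09457863e-06  2.85074130e+00]
0.2899831523240932
```

```bash
python3 -m jog '[[[-0.27,-0.21,0,0,0,0,0],[-0.27,-0.21,0,0,0,0,0],[-0.27,-0.21,0,0,0,0,0],[-0.27,-0.21,0,0,0,0,0],[-0.27,-0.21,0,0,0,0,0],[-0.27,-0.21,0,0,0,0,0],[-0.27,-0.21,0,0,0,0,0],[-0.27,-0.21,0,0,0,0,0],[-0.27,-0.21,0,0,0,0,0],[-0.27,-0.21,0,0,0,0,0],[-0.27,-0.21,0,0,0,0,0],[-0.27,-0.21,0,0,0,0,0],[-0.27,-0.21,0,0,0,0,0],[-0.27,-0.21,0,0,0,0,0],[-0.27,-0.21,0,0,0,0,0],[-0.27,-0.21,0,0,0,0,0]]]'
python3 -m jog '[[[0,0,0.05,0,0,0.945,0],[0,0,0.05,0,0,0.945,0],[0,0,0.05,0,0,0.945,0],[0,0,0.05,0,0,0.945,0],[0,0,0.05,0,0,0.945,0],[0,0,0.05,0,0,0.945,0],[0,0,0.05,0,0,0.945,0],[0,0,0.05,0,0,0.945,0],[0,0,0.05,0,0,0.945,0],[0,0,0.05,0,0,0.945,0],[0,0,0.05,0,0,0.945,0],[0,0,0.05,0,0,0.945,0],[0,0,0.05,0,0,0.945,0],[0,0,0.05,0,0,0.945,0],[0,0,0.05,0,0,0.945,0],[0,0,0,0,0,0,0],[0,0,0,0,0,0,0]]]'
cat >> h.py <<'E'
def delta(x,y,ztip):
    from scipy.spatial.transform import Rotation as Ro
    s=ctrl.observe(); R=Ro.from_euler('xyz',s["orientation"]).as_matrix()
    return (R.T@(np.array([x,y,ztip+.173])-s["ee_pos"])*1000).round(1), s["orientation"].round(4), s["contact_force"].round(2),s["opening"],s["time_s"]
E
python3 -c "
from h import *
print(delta(.5153,.1972,.12))"
```

```text
time_s: 1.7
ee_pos: [0.5116, 0.1996, 0.4045]
orientation: [-3.141, -0.0, 2.851]
contact_force: [0.8, 0.7, -0.4]
opening: -0.0001
finger_force: 0.0
time_s: 3.4
ee_pos: [0.511, 0.2009, 0.3297]
orientation: [-3.141, 0.0, 1.863]
contact_force: [-0.1, 0.4, -0.3]
opening: 0.0002
finger_force: 0.0
(array([-4.8,  3. , 36.7]), array([-3.1412,  0.    ,  1.8632]), array([-0.13,  0.44, -0.32]), 0.00024948015818966867, 3.4)
```

```bash
python3 -m jog '[[[-0.024,0.015,0.2,0,0,0,0],[-0.024,0.015,0.17,0,0,0,0],[0,0,0.03,0,0,0,0],[0,0,0,0,0,0,0]]]'
python3 -m jog '[[[0,0,0.01,0,0,0,0],[0,0,0.01,0,0,0,0],[0,0,0,0,0,0,0]]]'
```

```text
time_s: 3.8
ee_pos: [0.5153, 0.1971, 0.2891]
orientation: [-3.14, 0.0, 1.862]
contact_force: [-0.1, 0.3, -0.1]
opening: -0.0004
finger_force: 0.0
time_s: 4.1
ee_pos: [0.5153, 0.1972, 0.2881]
orientation: [3.141, -0.0, 1.861]
contact_force: [-0.8, 0.3, -0.2]
opening: -0.0002
finger_force: 0.0
```

```bash
python3 -m jog '[[[0,0,0.01,0,0,0,0],[0,0,0,0,0,0,0]]]'
```

```text
time_s: 4.3
ee_pos: [0.5153, 0.1972, 0.2868]
orientation: [3.141, -0.0, 1.861]
contact_force: [0.4, -0.2, -0.3]
opening: -0.0004
finger_force: 0.0
```

```bash
python3 -m jog '[[[0,0,0.01,0,0,0,0],[0,0,0,0,0,0,0]]]'
```

```text
time_s: 4.5
ee_pos: [0.5153, 0.1971, 0.2856]
orientation: [-3.141, 0.0, 1.861]
contact_force: [0.1, -0.4, 0.7]
opening: -0.0003
finger_force: 0.0
```

```bash
python3 -m jog '[[[0,0,0.01,0,0,0,0],[0,0,0,0,0,0,0]]]'
```

```text
time_s: 4.7
ee_pos: [0.5153, 0.1972, 0.285]
orientation: [3.141, 0.0, 1.861]
contact_force: [-0.8, -0.0, 4.2]
opening: -0.0001
finger_force: 2.1
```

```bash
python3 -m jog '[[[0,0,0.007,0,0,0,0],[0,0,0,0,0,0,0]]]'
```

```text
time_s: 4.9
ee_pos: [0.5153, 0.1972, 0.285]
orientation: [3.141, 0.0, 1.861]
contact_force: [-4.9, -1.7, 11.0]
opening: -0.0001
finger_force: 5.5
```

Panel 1 is solid: 11 N and no movement. On to panel 2.

```bash
python3 -m jog '[[[0,0,-0.2,0,0,0,0],[-0.35,0,0,0,0,0,0],[-0.4,0,0,0,0,0,0],[-0.35,0,0,0,0,0,0],[0,0,0.1,0,0,0,0],[0,0,0.07,0,0,0,0],[0,0,0,0,0,0,0]]]'; python3 -c "
from h import *
print(delta(.5466,.0914,.112))"
```

```text
time_s: 5.6
ee_pos: [0.5464, 0.0923, 0.2856]
orientation: [-3.14, -0.0, 1.862]
contact_force: [0.0, -0.5, 0.3]
opening: -0.0
finger_force: 0.0
(array([-0.9, -0.1,  0.6]), array([-3.1397e+00, -5.0000e-04,  1.8615e+00]), array([ 0.01, -0.51,  0.3 ]), -1.396863837041274e-05, 5.6)
```

```bash
python3 -m jog '[[[0,0,0.012,0,0,0,0],[0,0,0,0,0,0,0]]]'
```

```text
time_s: 5.8
ee_pos: [0.5467, 0.0925, 0.2859]
orientation: [3.142, -0.0, 1.862]
contact_force: [-0.6, -0.3, 0.8]
opening: -0.0001
finger_force: 0.0
```

```bash
python3 -m jog '[[[0,0,0.01,0,0,0,0],[0,0,0,0,0,0,0]]]'
```

```text
time_s: 6.0
ee_pos: [0.5468, 0.0921, 0.285]
orientation: [3.141, -0.0, 1.862]
contact_force: [0.2, -0.1, -0.2]
opening: 0.0
finger_force: 0.0
```

```bash
python3 -m jog '[[[0,0,0.008,0,0,0,0],[0,0,0,0,0,0,0]]]'
```

```text
time_s: 6.2
ee_pos: [0.5468, 0.0919, 0.2841]
orientation: [3.141, -0.0, 1.861]
contact_force: [-0.3, 0.6, 2.2]
opening: 0.0004
finger_force: 0.9
```

```bash
python3 -m jog '[[[0,0,0.01,0,0,0,0],[0,0,0,0,0,0,0]]]'
```

```text
time_s: 6.4
ee_pos: [0.5468, 0.0918, 0.2829]
orientation: [-3.141, -0.0, 1.861]
contact_force: [-0.8, 2.0, 0.6]
opening: -0.0
finger_force: 0.9
```

```bash
python3 -m jog '[[[0,0,0.01,0,0,0,0],[0,0,0,0,0,0,0]]]'
```

```text
time_s: 6.6
ee_pos: [0.5468, 0.0917, 0.2818]
orientation: [-3.141, -0.0, 1.861]
contact_force: [-1.3, 0.6, 1.7]
opening: 0.0001
finger_force: 0.8
```

```bash
python3 -m jog '[[[0,0,0.015,0,0,0,0],[0,0,0.015,0,0,0,0],[0,0,0,0,0,0,0]]]'
```

```text
time_s: 6.9
ee_pos: [0.5468, 0.0917, 0.2786]
orientation: [-3.141, 0.0, 1.861]
contact_force: [-1.3, 0.0, 0.4]
opening: -0.0001
finger_force: 0.3
```

Panel 2 rocks: it has gone down 6 mm at under 2.5 N. Now I'll push it open.

```bash
python3 -m jog '[[[0,0,0.04,0,0,0,0],[0,0,0.04,0,0,0,0],[0,0,0.04,0,0,0,0],[0,0,0.04,0,0,0,0],[0,0,0.03,0,0,0,0],[0,0,0.03,0,0,0,0],[0,0,0,0,0,0,0]]]'
```

```text
time_s: 7.6
ee_pos: [0.5467, 0.0918, 0.2564]
orientation: [-3.141, -0.0, 1.861]
contact_force: [0.2, 0.2, -0.4]
opening: 0.0003
finger_force: 0.0
```

```bash
python3 -m jog '[[[0,0,0.03,0,0,0,0],[0,0,0.02,0,0,0,0],[0,0,0,0,0,0,0]]]'; python3 - <<'E'
from h import *
im,d=ctrl.camera("scene"); cv2.imwrite("pics/s2.png",cv2.resize(im[90:290,200:460,::-1],None,fx=3,fy=3,interpolation=cv2.INTER_CUBIC))
E
```

```text
time_s: 7.9
ee_pos: [0.5467, 0.0918, 0.2516]
orientation: [-3.141, -0.0, 1.861]
contact_force: [-0.6, -0.8, 0.2]
opening: 0.0
finger_force: 0.1
```

View pics/s2.png

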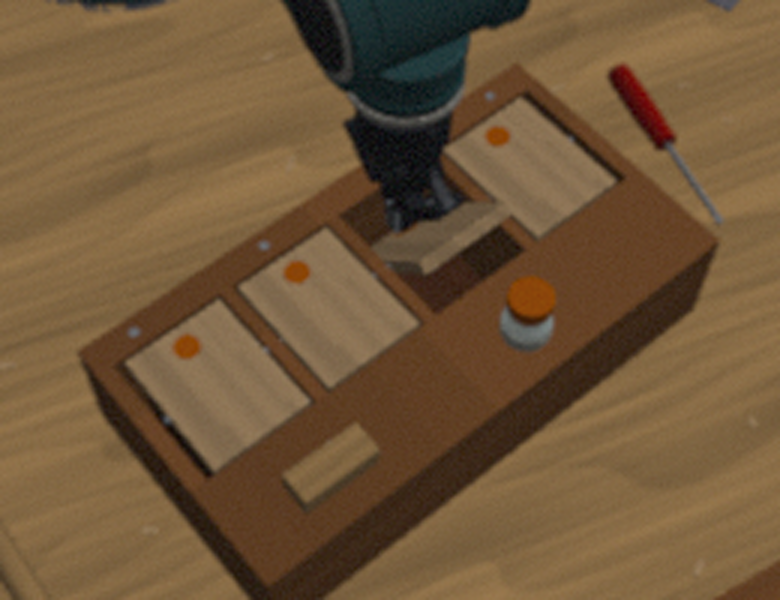

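Panel 2 stands steep around crop pixel (440,235), and nothing else has been disturbed. I'll retract and measure its angle.

```bash
python3 -m jog '[[[0,-0.02,-0.08,0,0,0,0],[0,-0.02,-0.2,0,0,0,0],[0,0,-0.3,0,0,0,0],[0,0,-0.35,0,0,0,0],[0,-0.2,-0.35,0,0,0,0],[0,-0.3,-0.3,0,0,0,0],[0,-0.3,0,0,0,0,0],[0,-0.3,0,0,0,0,0],[0,0,0,0,0,0,0],[0,0,0,0,0,0,0]]]'; python3 - <<'E'
from h import *
out=[]
for n in("scene","top"):
    im,d=ctrl.camera(n); c=ctrl.camera_info(n); K,D,R,t=[np.array(c[k],float) for k in("K","distortion","R","t")]
    if n=="scene": cv2.imwrite("pics/s3.png",cv2.resize(im[90:290,200:460,::-1],None,fx=3,fy=3,interpolation=cv2.INTER_CUBIC))
    v,u=np.mgrid[0:400,0:640]; p=cv2.undistortPoints(np.c_[u.ravel(),v.ravel()].astype(float).reshape(-1,1,2),K,D).reshape(-1,2)
    X=(np.c_[p,np.ones(len(p))]*d.ravel()[:,None]-t)@R
    y=.2903; ex=np.array([np.cos(y),np.sin(y)]); ey=np.array([-ex[1],ex[0]])
    o=np.array([.5466,.0914])+.04*ex
    bx=(X[:,:2]-o)@ex; by=(X[:,:2]-o)@ey
    m=(abs(by)<.03)&(abs(bx)<.058)&(X[:,2]<.2)&(d.ravel()>0)
    print(n,"max z",X[m,2].max())
    for a in np.arange(-.055,.06,.01):
        k=m&(abs(bx-a)<.004)
        if k.any(): print(round(a,3),k.sum(),X[k,2].min().round(3),np.median(X[k,2]).round(3),X[k,2].max().round(3))
E
```

```text
time_s: 8.95
ee_pos: [0.4371, 0.059, 0.4109]
orientation: [3.14, 0.0, 1.861]
contact_force: [0.3, -0.6, 0.4]
opening: -0.0002
finger_force: 0.0
scene max z 0.1554397754999279
-0.045 11 0.063 0.068 0.069
-0.035 25 0.071 0.077 0.08
-0.025 31 0.027 0.087 0.093
-0.015 41 0.027 0.095 0.103
-0.005 73 0.026 0.032 0.114
0.005 75 0.023 0.031 0.124
0.015 77 0.025 0.032 0.136
0.025 76 0.026 0.033 0.147
0.035 52 0.147 0.153 0.155
0.045 50 0.144 0.148 0.154
top max z 0.1594787369232441
-0.055 65 0.004 0.011 0.017
-0.045 104 0.026 0.032 0.075
-0.035 90 0.07 0.077 0.085
-0.025 91 0.081 0.088 0.095
-0.015 94 0.09 0.099 0.109
-0.005 97 0.104 0.11 0.116
0.005 98 0.113 0.121 0.13
0.015 104 0.124 0.132 0.141
0.025 108 0.135 0.143 0.154
0.035 101 0.147 0.152 0.159
0.045 35 0.144 0.149 0.154
```

View pics/s3.png

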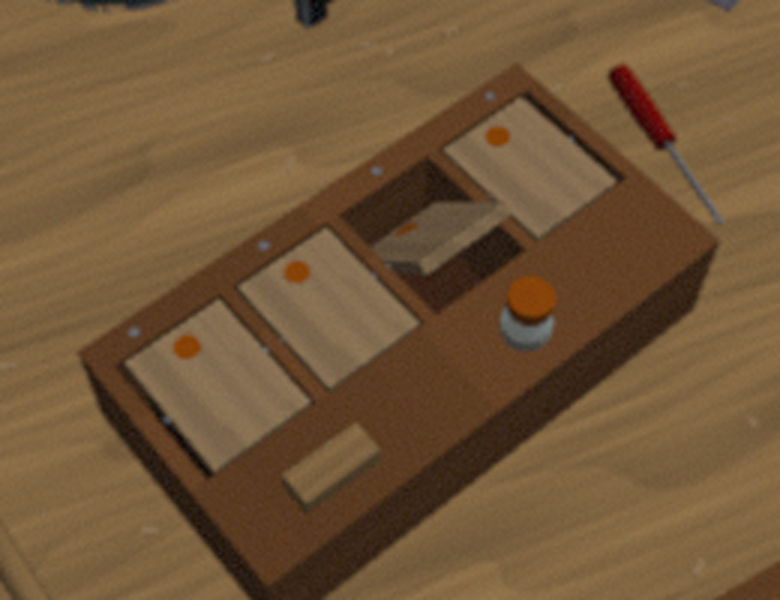

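The panel is open at about 48°, which leaves little margin. I'll push it to about 57°, closer to the pivot.

```bash
python3 -c "
from h import *
print(delta(.5466+.007*.958,.0914+.007*.286,.105))"
```

```text
(array([ -0.3, 120.3, 132.3]), array([3.1413, 0.    , 1.8613]), array([ 0.33,  0.06, -0.35]), -1.0136651899802024e-06, 9.05)
```

```bash
python3 -m jog '[[[0,0.3,0,0,0,0,0],[0,0.3,0,0,0,0,0],[0,0.3,0.2,0,0,0,0],[0,0.3,0.3,0,0,0,0],[0,0,0.3,0,0,0,0],[0,0,0.3,0,0,0,0],[0,0,0.2,0,0,0,0],[0,0,0,0,0,0,0]]]'; python3 -m jog '[[[0,0,0.05,0,0,0,0],[0,0,0.05,0,0,0,0],[0,0,0.04,0,0,0,0],[0,0,0.04,0,0,0,0],[0,0,0.03,0,0,0,0],[0,0,0.03,0,0,0,0],[0,0,0.02,0,0,0,0],[0,0,0.02,0,0,0,0],[0,0,0,0,0,0,0]]]'
```

```text
time_s: 9.85
ee_pos: [0.5526, 0.0937, 0.2764]
orientation: [-3.136, -0.001, 1.861]
contact_force: [-1.0, 0.6, 0.1]
opening: -0.0002
finger_force: 0.0
time_s: 10.75
ee_pos: [0.5525, 0.0935, 0.2518]
orientation: [-3.141, -0.0, 1.861]
contact_force: [0.0, 0.0, 0.9]
opening: 0.0001
finger_force: 0.4
```

```bash
python3 -m jog '[[[0,0,0.02,0,0,0,0],[0,0,0,0,0,0,0]]]' ; python3 -m jog '[[[0,-0.02,-0.08,0,0,0,0],[0,-0.02,-0.2,0,0,0,0],[0,0,-0.3,0,0,0,0],[0,0,-0.35,0,0,0,0],[0,-0.2,-0.35,0,0,0,0],[0,-0.3,-0.3,0,0,0,0],[0,-0.3,0,0,0,0,0],[0,-0.3,0,0,0,0,0],[0,0,0,0,0,0,0],[0,0,0,0,0,0,0]]]'; python3 - <<'E'
from h import *
n="top"
im,d=ctrl.camera(n); c=ctrl.camera_info(n); K,D,R,t=[np.array(c[k],float) for k in("K","distortion","R","t")]
cv2.imwrite("pics/t4.png",im[:,:,::-1])
v,u=np.mgrid[0:400,0:640]; p=cv2.undistortPoints(np.c_[u.ravel(),v.ravel()].astype(float).reshape(-1,1,2),K,D).reshape(-1,2)
X=(np.c_[p,np.ones(len(p))]*d.ravel()[:,None]-t)@R
ex=np.array([np.cos(.2903),np.sin(.2903)]); ey=np.array([-ex[1],ex[0]]); o=np.array([.5466,.0914])+.04*ex
bx=(X[:,:2]-o)@ex; by=(X[:,:2]-o)@ey
m=(abs(by)<.03)&(bx>-.025)&(bx<.02)&(X[:,2]<.2)&(X[:,2]>.06)
print(np.degrees(np.arctan(np.polyfit(bx[m],X[m,2],1)[0])),m.sum())
for q in (.165,-.055,-.165):
  m=(abs(by-q+.055)<.035)&(abs(bx)<.05); print(q,np.polyfit(bx[m],X[m,2],1))
E
```

```text
time_s: 10.95
ee_pos: [0.5525, 0.0935, 0.2498]
orientation: [-3.141, -0.0, 1.861]
contact_force: [-0.4, -0.8, 0.5]
opening: 0.0
finger_force: 0.5
time_s: 11.95
ee_pos: [0.4429, 0.0607, 0.4088]
orientation: [3.14, 0.0, 1.861]
contact_force: [0.2, 0.6, -0.2]
opening: 0.0002
finger_force: 0.0
56.66176680016797 576
0.165 [0.00980969 0.11278724]
-0.055 [0.00136128 0.11246102]
-0.165 [-0.00268203  0.11247219]
```

View pics/t4.png

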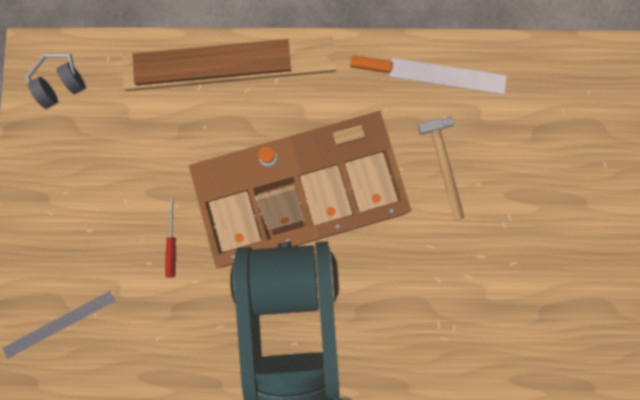

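Panel 2, at about (280,207), is open to about 57°. The other panels are flat, and the jar (267,156), offcut, hammer and screwdriver haven't moved. The arm is clear.

```bash
python3 -c "
from cell import ctrl
print(ctrl.finish_job())"
```

```text
the job is handed in; nothing more can be done
None
```

Panel 2 was the one that rocked; I pushed it open to about 57° and handed the job in at about 12 s, with the loose items where they lay and panels 3 and 4 never pressed, since panel 2 rocked first.

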